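# Set the shaving mirror's sliding leg at its length mark and clamp it

### The arm

A 7-joint arm with a two-finger parallel gripper is mounted at the origin on the work surface. World frame = base frame: x ahead of the robot, y to its left, z up, the work surface at z = 0. Lengths are in mm, angles in rad, forces in N, time in s.
With the tool pointing down it reaches from about 425 to 825 mm from the base axis. Payload 3.6 kg.
Tool frame: the origin (TCP) lies on the front face of the gripper's body, between the roots of the fingers; the fingertips stand r.finger_overhang ahead of it and the grasp point (between the pads) lies 65 mm ahead of it (r.finger_overhang is the distance from the TCP to the fingertips, in mm); x points along the fingers, z is the direction in which the jaws open and shut, and the axes are right-handed (so a half turn about x gives the same grasp; the last joint's range is limited). The gripper opens to 93 mm and grips with 3 to 60 N. Pads are 15 mm wide; open, the fingers measure 128 mm over their backs; the gripper's body (75 mm by 188 mm) begins 65 mm behind the grasp point.
Start: joints at [1.179, 0.615, -0.013, 1.423, 0.008, 1.103, -0.04], TCP at [232.511, -606.965, 302.74] pointing down, gripper open.
Joint ranges: [-3.12, 3.12], [-0.3, 2.06], [-1.34, 1.32], [0.26, 2.42], [-1.36, 4.5], [0.01, 1.98], [-2.84, 2.84]. Speed limits (rad/s): [2.79, 2.79, 3.14, 3.14, 3.14, 3.14, 3.14].

### API

Orientations are given as a 3x3 rotation matrix whose columns are the frame's x, y, z axes.
In Python, from cell import r gives the robot as it stands.
- The arm moves only by the tool step_arm, never from a script. Its argument "targets" is a list that holds one entry, the list of rows, each a list of 7 numbers: the shift along the tool's x, y, z in units of 25 mm (1.0 is 25 mm), then the turn, a rotation vector about the tool's x, y, z in units of 0.08 rad (1.0 is 0.08 rad), then the gripper's target within -1 to 1 (fully open at 1, half-way at 0, shut at -1). A call has 1 to 20 rows; each row shifts and turns the commanded pose from where the row before left it, along the tool's axes as they then stand; what a row does not reach is not made up. A row lasts 1/12 s, in which the tool goes at most 41.7 mm and 7.16 degrees, less where a joint would pass 70% of its speed; a pose out of reach is approached as far as the arm can. A call with a number of a shift or a turn outside -1 to 1 is refused whole. A call with a gripper value outside its range is refused whole. The fingers move at their own pace and stop on an object; "newtons" is the grip in N (left out, the last holds). Time passes only in rows, so rows that do not move let the fingers close. It gives the time, the measured TCP pose, the force and the opening at its end, in the units of the state.
- r.sense(): the state, without advancing time (a new reading comes with each control period).
- r.grab_frame(name): name is "scene" or "top" or "wrist"; returns the picture (420x560x3 uint8, blue, green, red); there is no depth.
- r.get_calibration(name): a dict with "camera_matrix" (3x3 intrinsics, pixels), "dist_coeffs" ([k1, k2, p1, p2, k3] as OpenCV has them; the pictures are not rectified), "R" (3x3) and "t" (3): a world point X has camera coordinates R X + t. Camera axes: x right, y down, z forward; pixel columns grow to the right and rows downward; lengths in mm; the calibration is good to about 2 mm. A picture is of the moment at which its call begins: read the wrist's pose just before it. get_calibration takes no time and is no camera call; for the wrist camera it gives the pose at the moment of the call.
- r.sign_off(): hands the job in, once; it reports no verdict.
The state is a dict: "clock": time; "qpos": joint angles; "joint_velocities": joint speeds; "joint_torque": joint torques, N m; "ee_pos": TCP position; "tcp_rot": TCP orientation; "wrist_force": force on the tool from outside, world axes, zero at the start; "ft_torque": the same for the moment, N m; "width": opening from 0.0 (shut) to 1.0 (fully open).
Only numpy, scipy, OpenCV 4.12 (cv2) and the standard library are available. Lean on these libraries where they do the work, as an engineer would, in place of code of your own. Each camera call takes 0.05 s, during which the arm holds its last target.

### The job

On the shaving-mirror stand, slide the spring-loaded leg out by its upright grip plate until the plate lines up with the pair of brass mark tabs, with the cam lever still open, and hold it there for a moment. Then, keeping the leg at the mark, squeeze the cam lever fully closed against the grip plate, and finish while still holding plate and closed lever pinched together, the leg at the mark. Leave the other things on the shelf where they are.

Things in the scene. Friction and masses are not known exactly. Their poses are not given: they have to be found in the camera images.
- stand: Fixed stand: grey foot plate 100 x 240 x 8 mm screwed to the shelf, with a dark steel channel (33 mm wide, top 26 mm above the shelf) along its own y. Origin: on the shelf, on the channel's centre line, below the grip plate when the leg is fully in; the foot plate runs from y -100 to +140 mm. The leg slides out towards its +y; z is up. Its place varies, and it is turned up to 0.35 rad.
- mark: Length mark: two small upright brass tabs, each 24 (x) x 4 (y) x 18 mm (z), on the foot plate either side of the channel, 22 to 46 mm from its centre line, tops 26 mm above the shelf. Origin: on the shelf, on the centre line, midway between the tabs; axes as the stand's. Its place along the channel varies, 50 to 95 mm from the stand's origin.
- leg_pointer (a point): Centre of the leg's upright aluminium grip plate, 60 mm above the shelf; axes as the stand's. The plate is 40 mm wide (x), 10 mm thick (y), 30 to 90 mm above the shelf, part of the leg. A steel pointer sticks out at both sides of its foot to 34 mm from the centre line. The leg is at the mark when this point and the mark's origin have the same y in the mark's frame.
- leg (a joint): How far the leg is slid out, m: 0 fully in (start), 0.12 fully out. A spring pulls it in with 2.4 N at 0 and 3.4 N at 0.12, friction is 0.6 N. Let go, it runs back in, even with the lever closed: the clamp must stay squeezed by hand.
- lever (a joint): Cam lever, rad: 0 closed (parallel to the grip plate), 0.65 fully open; starts at 0.42 to 0.56. Hinged on the leg about an axis along x, 11 mm beyond the plate's centre (+y), 34 mm above the shelf; it opens by leaning away from the plate, to +y. Friction 0.08 N m (about 2 N at the tip) holds it anywhere. Over the outer faces, plate and lever measure 19.5 mm closed, at most 50 mm at the start.
- lever_tip (a point): Top end of the cam lever's black paddle (30 mm wide, 7 mm thick, with a rounded head; 54 mm long from the hinge axis, so 88 mm above the shelf when closed); point in the middle of its thickness. Its z runs along the paddle away from the hinge, its y out of the paddle's outer face.
- brush: Bystander, loose: beard brush, beech head 50 x 120 mm, 38 mm high, with a handle 70 mm long and 24 mm wide at its -y end. Origin under the centre of the head.
- bottle: Bystander, loose: small amber glass bottle, 36 mm across, 86 mm high, screw top. Origin under its centre.
- comb: Bystander, loose: flat black comb 36 x 150 x 5 mm. Origin under its centre.
- clip: Bystander, loose: small open steel mustache clip, about 40 x 65 x 6 mm, V shaped. Origin under its centre.
- tin: Bystander, loose: round balm tin, 62 mm across, 24 mm high. Origin under its centre.
- mirror_center (a point): Centre of the round mirror on the leg's outer end: 104 mm across, 10 to 15 mm thick, in the plane of the stand's y and z, 130 mm above the shelf, 195 mm further along +y than the grip plate (its near edge 143 mm from the plate's centre). It moves with the leg.

How it is judged (in metres and radians):
On the way, in this order (a step that is already met when the one before it is completed fails the run):
1. the leg is slid out to the mark (within 5 mm) with the lever still open (more than 0.3 rad) (y of leg_pointer in the frame of mark between -0.005 and 0.005 m and value of joint lever above 0.3 rad), for 0.2 s.
2. the lever is closed (under 0.08 rad) with the leg at the mark (within 5 mm) (y of leg_pointer in the frame of mark between -0.005 and 0.005 m and value of joint lever below 0.08 rad), for 0.2 s.
At the end, for the whole second after the job is handed in: The leg stands still within 5 mm of the mark, the lever is closed (under 0.08 rad), and the fingers still press on the leg (over 2 N) and on the closed lever (over 1 N) (all of step 2 and velocity of joint leg between -0.01 and 0.01 m/s and contact force between the fingers and leg above 2 N and contact force between the fingers and lever above 1 N); the arm keeps its last pose, push and grip.
It fails at once if the lever is closed past 0.25 rad while the leg is more than 8 mm from the mark (value of joint lever below 0.25 rad and (y of leg_pointer in the frame of mark above 0.008 m or y of leg_pointer in the frame of mark below -0.008 m)).
It fails at once if another thing on the shelf is shifted by more than 30 mm (distance of any of brush, bottle, comb, clip, tin from where it was at the start of the episode above 0.03 m).
It also fails if it takes over 48 s, if anything falls off the work surface, if the arm or the gripper's body presses on something with over 40 N, if the wrist force passes 120 N, or if a joint passes its speed limit or range.

## Working session

There is one attempt and no reset: what is moved stays moved. The work goes in short steps, Python scripts to look and compute and a tool call to move; the robot and the scene stay as the last step left them, time stands still between calls to the robot, and variables do not carry over. Pictures are saved under pics/ and viewed, and the job is handed in when it is done.

Besides the shell and the picture viewer there is one more tool, called after "Emit:" as name(argument=value, ...), one argument or row to a line, values as JSON. step_arm: Moves the arm, as the interface text tells. Shifts and turns lie within -1 to 1; 1 stands for 25 mm of shift or 0.08 rad of turn. Its arguments: {"type":"object","properties":{"targets":{"type":"array","items":{"type":"array","items":{"type":"array","items":{"type":"number","minimum":-1,"maximum":1}}}},"newtons":{"type":"number"}},"required":["targets"]}

```bash
ls; mkdir -p pics
python3 - <<'E'
from cell import r
import cv2, numpy as np
np.set_printoptions(suppress=True,precision=3)
for n in ["scene","top"]:
    cv2.imwrite(f"pics/{n}0.png",r.grab_frame(n)); 
    c=r.get_calibration(n); print(n,c)
s=r.sense(); print(s, r.finger_overhang)
E
```

```text
pics
scene {'camera_matrix': array([[433.096,   0.   , 282.259],
       [  0.   , 433.096, 211.174],
       [  0.   ,   0.   ,   1.   ]]), 'dist_coeffs': array([0.04, 0.  , 0.  , 0.  , 0.  ]), 'R': array([[-0.059,  0.998,  0.004],
       [ 0.659,  0.042, -0.751],
       [-0.75 , -0.041, -0.66 ]]), 't': array([ 107.865, -299.296, 1343.163])}
top {'camera_matrix': array([[539.237,   0.   , 287.969],
       [  0.   , 539.237, 204.046],
       [  0.   ,   0.   ,   1.   ]]), 'dist_coeffs': array([0.005, 0.   , 0.   , 0.   , 0.   ]), 'R': array([[ 0.026, -1.   ,  0.013],
       [-0.995, -0.027, -0.093],
       [ 0.093, -0.01 , -0.996]]), 't': array([ -81.155,  553.734, 1207.855])}
{'clock': 0.1, 'qpos': array([ 1.178,  0.616, -0.013,  1.425,  0.008,  1.103, -0.04 ]), 'joint_velocities': array([ 0.001, -0.001, -0.001, -0.003, -0.   , -0.   ,  0.   ]), 'joint_torque': array([  0.001, -46.004,   0.21 , -16.624,  -0.061,   0.017,   0.   ]), 'ee_pos': array([ 232.361, -606.509,  301.714]), 'tcp_rot': array([[-0.001,  0.934,  0.358],
       [ 0.002,  0.358, -0.934],
       [-1.   , -0.   , -0.002]]), 'wrist_force': array([-1.167, -0.096,  0.412]), 'ft_torque': array([0.008, 0.018, 0.024]), 'width': 1.0018303131413573} 84.1
```

View pics/scene0.png

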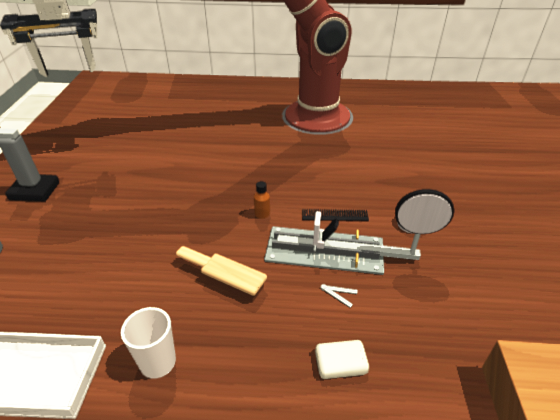

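View pics/top0.png

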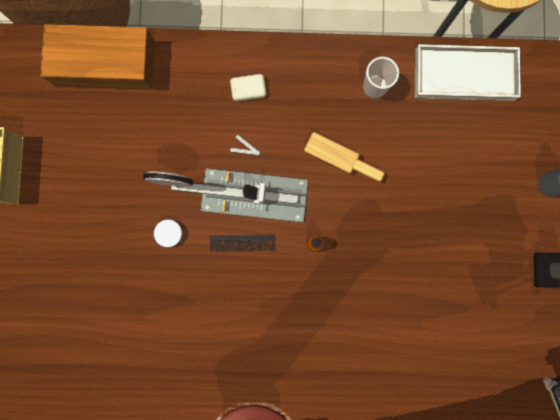

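The top view shows the stand near (255,195) with the leg and mirror pointing left (world +y), the comb at (242,243) and the bottle at (316,243). The tin is at (168,233), the brush at (340,155) and the clip at (245,146). I'll enlarge both views.

Run:
```python
import cv2
a=cv2.imread("pics/top0.png")[160:230,190:320]; cv2.imwrite("pics/t0c.png",cv2.resize(a,None,fx=6,fy=6,interpolation=cv2.INTER_CUBIC))
a=cv2.imread("pics/scene0.png")[195:280,260:400]; cv2.imwrite("pics/s0c.png",cv2.resize(a,None,fx=5,fy=5,interpolation=cv2.INTER_CUBIC))
```

```text
(no output)
```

View pics/t0c.png

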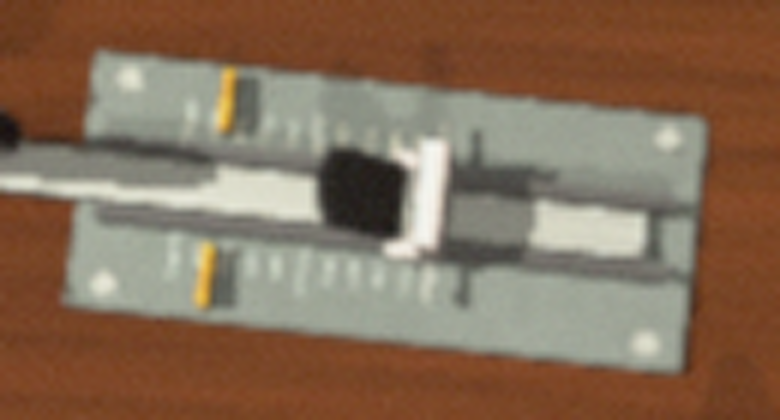

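View pics/s0c.png

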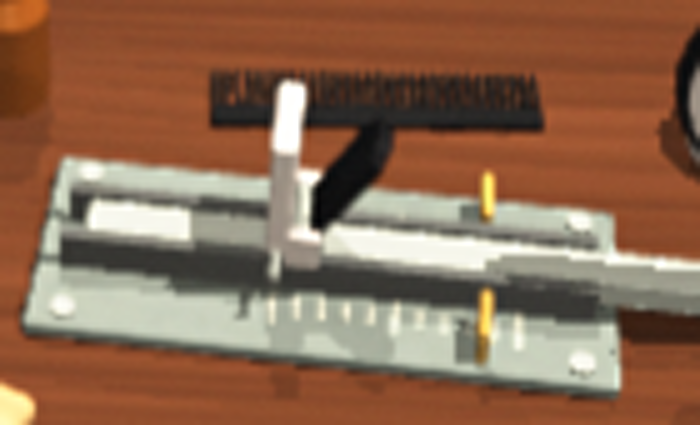

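```bash
cat > h.py <<'E'
import numpy as np, cv2
from scipy.optimize import least_squares
np.set_printoptions(suppress=True,precision=4)
def proj(c,X):
    X=np.atleast_2d(np.array(X,float)); rv=cv2.Rodrigues(np.array(c["R"]))[0]
    return cv2.projectPoints(X.reshape(-1,1,3),rv,np.array(c["t"],float).reshape(3,1),c["camera_matrix"],np.array(c["dist_coeffs"],float))[0].reshape(-1,2)
def back(c,uv,z):
    n=cv2.undistortPoints(np.array(uv,float).reshape(-1,1,2),c["camera_matrix"],np.array(c["dist_coeffs"],float)).reshape(-1,2)
    R=np.array(c["R"]);C=-R.T@np.array(c["t"])
    d=np.c_[n,np.ones(len(n))]@R
    return C+d*((z-C[2])/d[:,2])[:,None]
def S2W(p,X):
    X=np.atleast_2d(np.array(X,float));c,s=np.cos(p[2]),np.sin(p[2])
    return np.c_[p[0]+c*X[:,0]-s*X[:,1],p[1]+s*X[:,0]+c*X[:,1],X[:,2]]
E
python3 - <<'E'
from h import *
from cell import r
ct=r.get_calibration("top");cs=r.get_calibration("scene")
T=np.array([(97,50),(707,118),(683,372),(63,303)])/6+[190,160]-0.4
Tl=[(50,140,8),(50,-100,8),(-50,-100,8),(-50,140,8)]
Sx=np.array([(65,157),(613,213),(620,395),(25,330)])/5+[260,195]-0.4
Sl=[(-50,-100,8),(-50,140,8),(50,140,8),(50,-100,8)]
for name,w in(("top",(1,0)),("scene",(0,1)),("both",(1,1))):
    f=lambda p:np.r_[w[0]*(proj(ct,S2W(p,Tl))-T).ravel(),w[1]*(proj(cs,S2W(p,Sl))-Sx).ravel()]
    o=least_squares(f,[500,0,-0.1]);print(name,o.x,o.fun)
p=o.x
def loc(W): 
    c,s=np.cos(p[2]),np.sin(p[2]);d=W-[p[0],p[1],0];return np.c_[c*d[:,0]+s*d[:,1],-s*d[:,0]+c*d[:,1],d[:,2]]
tt=lambda a,k,o:np.array(a)/k+o-0.4
print("tabs top z26",loc(back(ct,tt([(229,68),(207,243)],6,[190,160]),26)), "bot z8", loc(back(ct,tt([(226,131),(203,306)],6,[190,160]),26)))
print("scene tabs top", loc(back(cs,tt([(488,172),(486,291)],5,[260,195]),26)))
print("plate top",loc(back(ct,tt([(433,140),(422,250)],6,[190,160]),90)))
for y in (0,70): print(loc(S2W(p,[(0,y,0)])),S2W(p,[(0,y,0)]))
b=tt([(380,125)],5,[260,195]);print("lever tip sc",loc(back(cs,b,83)))
print("lever tip top",loc(back(ct,tt([(322,150),(325,225)],6,[190,160]),83)))
for n,uv,z in(("bottle",(316,243),86),("comb",(242,243),5),("tin",(168,233),24),("clip",(245,146),5)): print(n,back(ct,[uv],z))
E
```

```text
top [575.5378  -7.3784  -0.0836] [-0.2292 -0.1411  0.3613 -0.1139 -0.2186  0.0841  0.0882  0.1646 -0.
 -0.     -0.     -0.     -0.     -0.     -0.     -0.    ]
scene [578.654   -5.0585  -0.0832] [-0.     -0.     -0.     -0.     -0.     -0.     -0.     -0.     -0.8008
  0.3655  0.5819  0.4217  0.8326 -0.3689 -0.677  -0.6803]
both [576.836   -6.0271  -0.084 ] [-0.7746 -0.7318 -0.1975 -0.6623 -0.7993 -0.4739 -0.4791 -0.4363 -1.1538
 -0.2412  0.0441 -0.1613  0.2044 -1.0646 -1.0838 -1.3989]
tabs top z26 [[ 44.6321  84.141   26.    ]
 [-23.2006  84.3618  26.    ]] bot z8 [[ 20.3422  82.3542  26.    ]
 [-47.2852  82.9599  26.    ]]
scene tabs top [[-47.8875  84.9522  26.    ]
 [ 21.803   85.0511  26.    ]]
plate top [[ 17.5384   0.1043  90.    ]
 [-22.7359  -0.5334  90.    ]]
[[0. 0. 0.]] [[576.836   -6.0271   0.    ]]
[[ 0. 70.  0.]] [[582.7074  63.7262   0.    ]]
lever tip sc [[-7.5275 36.4978 83.    ]]
lever tip top [[ 10.2647  40.2374  83.    ]
 [-16.9247  35.92    83.    ]]
bottle [[ 467.1432 -128.5263   86.    ]]
comb [[464.4443  37.2862   5.    ]]
tin [[482.3273 204.7407  24.    ]]
clip [[691.8448  37.9996   5.    ]]
```

The stand fits at about (576.5, -6.5), yaw -0.084 rad, with the mark about 84 mm along. I'll rotate the tool so tool y = stand x and tool z = -stand y, then travel above the plate.

Emit:
step_arm(
  targets=[
    [[0, 0, 0, 0.94, 0, 0, 0.42], [0, 0, 0, 0.94, 0, 0, 0.42], [0, 0, 0, 0.94, 0, 0, 0.42], [0, 0, 0, 0.94, 0, 0, 0.42], [0, 0, 0, 0.94, 0, 0, 0.42], [0, 0, 0, 0.94, 0, 0, 0.42], [0, 0.45, -1, 0, 0, 0, 0.42], [0, 0.45, -1, 0, 0, 0, 0.42], [0, 0.45, -1, 0, 0, 0, 0.42], [0, 0.45, -1, 0, 0, 0, 0.42], [0, 0.45, -1, 0, 0, 0, 0.42], [0, 0.45, -1, 0, 0, 0, 0.42], [0, 0.45, -1, 0, 0, 0, 0.42], [0, 0.45, -1, 0, 0, 0, 0.42], [0, 0.45, -1, 0, 0, 0, 0.42], [0, 0.45, -1, 0, 0, 0, 0.42]],
  ],
  newtons=15,
)

```text
clock: 1.43
ee_pos: [366.2, -366.0, 302.4]
tcp_rot: [[-0.001, 0.996, -0.085], [0.001, -0.085, -0.996], [-1.0, -0.001, -0.001]]
wrist_force: [0.4, 0.3, 0.2]
width: 0.71
```

Emit:
step_arm(
  targets=[
    [[0.2, 0.45, -1, 0, 0, 0, 0.42], [0.2, 0.45, -1, 0, 0, 0, 0.42], [0.2, 0.45, -1, 0, 0, 0, 0.42], [0.2, 0.45, -1, 0, 0, 0, 0.42], [0.2, 0.45, -1, 0, 0, 0, 0.42], [0.2, 0.45, -1, 0, 0, 0, 0.42], [0.2, 0.45, -1, 0, 0, 0, 0.42], [0.2, 0.45, -1, 0, 0, 0, 0.42], [0.2, 0.45, -1, 0, 0, 0, 0.42], [0.2, 0.45, -1, 0, 0, 0, 0.42], [0.2, 0.45, -1, 0, 0, 0, 0.42], [0.2, 0.45, -1, 0, 0, 0, 0.42], [0, 0.45, -1, 0, 0, 0, 0.42], [0, 0.45, -1, 0, 0, 0, 0.42], [0, 0.45, -0.8, 0, 0, 0, 0.42], [0, 0.2, 0, 0, 0, 0, 0.42], [0, 0, 0, 0, 0, 0, 0.42], [0, 0, 0, 0, 0, 0, 0.42]],
  ],
)

```text
clock: 2.93
ee_pos: [570.0, -14.9, 242.3]
tcp_rot: [[-0.001, 0.996, -0.087], [-0.001, -0.087, -0.996], [-1.0, -0.001, 0.001]]
wrist_force: [0.2, -0.4, -1.0]
width: 0.71
```

Run:
```python
from h import *
from cell import r
s=r.sense();c=r.get_calibration("wrist");im=r.grab_frame("wrist")
cv2.imwrite("pics/w1.png",im);print(s["ee_pos"],s["width"],s["clock"],s["wrist_force"]);np.save("cw1.npy",c,allow_pickle=True);print(c)
cv2.imwrite("pics/t1.png",r.grab_frame("top"))
```

```text
[570.0375 -14.9345 242.3299] 0.7104408731742985 2.9333 [ 0.1914 -0.4309 -1.0007]
{'camera_matrix': array([[333.793 ,   0.    , 280.3941],
       [  0.    , 333.793 , 209.4263],
       [  0.    ,   0.    ,   1.    ]]), 'dist_coeffs': array([-0.015,  0.   ,  0.   ,  0.   ,  0.   ]), 'R': array([[-0.0869, -0.9962,  0.0011],
       [-0.9647,  0.0844,  0.2494],
       [-0.2486,  0.0206, -0.9684]]), 't': array([ 35.1001, 536.6198, 474.7135])}
```

View pics/w1.png

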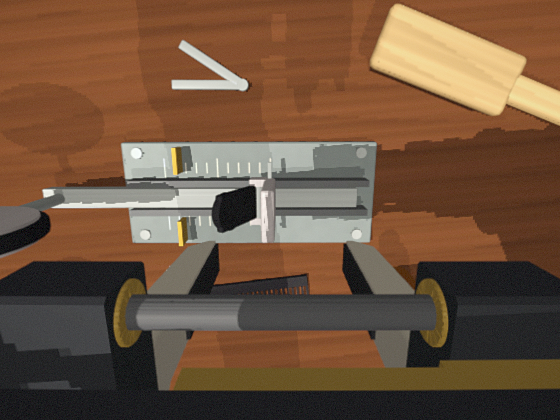

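The wrist view shows the foot plate corners at about (122,143), (376,142), (372,242) and (132,242). The brass tabs are at (177,160) and (182,232), the grip plate at (265,210) and the lever at (235,208). I'll refine from this view.

Run:
```python
import cv2
a=cv2.imread("pics/w1.png")[135:250,115:385]; cv2.imwrite("pics/w1c.png",cv2.resize(a,(270*29//10,115*29//10),interpolation=cv2.INTER_CUBIC))
```

```text
(no output)
```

View pics/w1c.png

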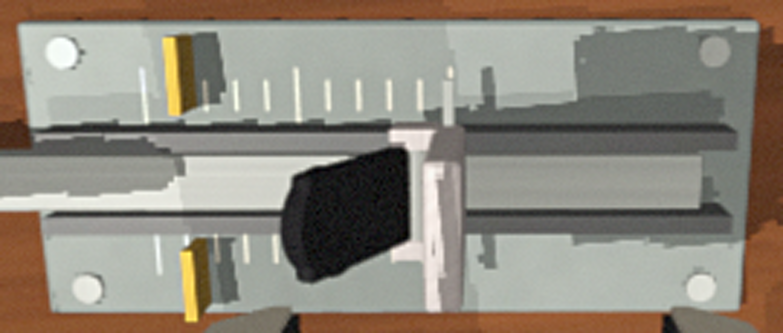

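Run:
```python
from h import *
c=np.load("cw1.npy",allow_pickle=True).item()
print("C",-c["R"].T@c["t"])
px=lambda a:np.array(a,float)/2.9+[115,135]-0.33
U=px([(18,22),(757,20),(740,312),(50,312)]);L=[(50,140,8),(50,-100,8),(-50,-100,8),(-50,140,8)]
U2=px([(170,37),(173,113),(187,250),(192,321)])
def f(q):
    p=q[:3];m=q[3]
    return np.r_[(proj(c,S2W(p,L))-U).ravel(),(proj(c,S2W(p,[(46,m,26),(22,m,26),(-22,m,26),(-46,m,26)]))-U2).ravel()]
o=least_squares(f,[576,-6,-.084,84]);print(o.x);print(o.fun.reshape(-1,2))
p=o.x
print("plate top corners pred crop",(proj(c,S2W(p,[(20,-5,90),(20,5,90),(-20,-5,90),(-20,5,90),(34,0,30),(-34,0,30)]))-[115,135])*2.9)
for a in(.4,.45,.5,.55,.6):
  y=11+54*np.sin(a);z=34+54*np.cos(a); print(a,((proj(c,S2W(p,[(15,y,z),(-15,y,z)]))-[115,135])*2.9).ravel())
```

```text
C [638.727  -20.0976 325.837 ]
[573.5726  -4.6723  -0.0858  85.1573]
[[-0.5696 -0.3666]
 [ 0.6972 -0.1577]
 [-0.3717 -0.0087]
 [ 0.2302  0.2889]
 [-0.3268 -0.0885]
 [ 0.761   0.616 ]
 [-0.3353  0.0805]
 [-0.1087 -0.2828]]
plate top corners pred crop [[459.5036 159.2022]
 [419.1591 159.2615]
 [460.4964 311.4979]
 [421.766  311.5521]
 [446.5414  76.0272]
 [448.5914 288.2368]]
0.4 [315.1672 173.9406 320.1407 285.5419]
0.45 [306.2986 173.0562 311.5097 284.2089]
0.5 [297.8207 172.0823 303.2533 282.7419]
0.55 [289.7606 171.0238 295.3979 281.1486]
0.6 [282.1426 169.8863 287.9671 279.4368]
```

Emit:
step_arm(
  targets=[
    [[0, 0.16, -0.63, 0, 0, 0, 0.42], [0, 0, -0.63, 0, 0, 0, 0.42], [0.5, 0, 0, 0, 0, 0, 0.42], [0.5, 0, 0, 0, 0, 0, 0.42], [0.5, 0, 0, 0, 0, 0, 0.42], [0, 0, 0, 0, 0, 0, 0.42], [0, 0, 0, 0, 0, 0, 0.42]],
  ],
)

```text
clock: 3.62
ee_pos: [576.6, 16.1, 205.0]
tcp_rot: [[-0.002, 0.996, -0.087], [-0.001, -0.087, -0.996], [-1.0, -0.002, 0.001]]
wrist_force: [0.7, -0.3, 1.0]
width: 0.708
```

Run:
```python
from h import *
from cell import r
s=r.sense();im=r.grab_frame("wrist")
cv2.imwrite("pics/w2.png",im);print(s["ee_pos"],s["width"],s["clock"],s["wrist_force"])
p=(575,-5.5,-.085);d=s["ee_pos"][:2]-p[:2];print(np.cos(p[2])*d[0]+np.sin(p[2])*d[1],-np.sin(p[2])*d[0]+np.cos(p[2])*d[1])
```

```text
[576.561   16.0634 205.0293] 0.7083684851620572 3.6167 [ 0.6817 -0.2851  0.9513]
-0.2753422660643041 21.618084400480953
```

View pics/w2.png

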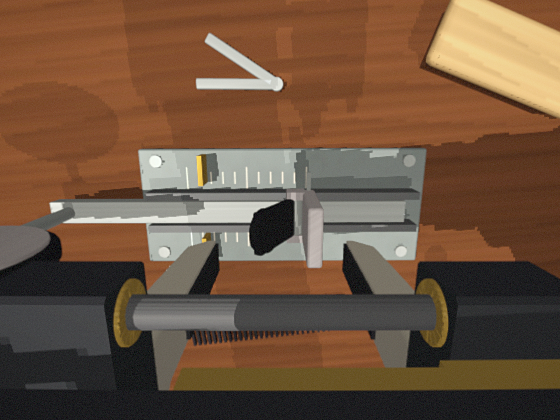

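The plate (x≈314) and lever (250–295) sit between the fingers (215 and 347). I'll lower now.

Emit:
step_arm(
  targets=[
    [[0.55, 0, 0, 0, 0, 0, 0.42], [0.55, 0, 0, 0, 0, 0, 0.42], [0.55, 0, 0, 0, 0, 0, 0.42], [0.55, 0, 0, 0, 0, 0, 0.42], [0.6, 0, 0, 0, 0, 0, 0.42], [0, 0, 0, 0, 0, 0, 0.42], [0, 0, 0, 0, 0, 0, 0.42]],
  ],
)

```text
clock: 4.25
ee_pos: [577.4, 17.0, 135.7]
tcp_rot: [[0.0, 0.996, -0.086], [-0.0, -0.086, -0.996], [-1.0, 0.0, 0.0]]
wrist_force: [-0.3, 0.4, 0.8]
width: 0.709
```

```bash
cat > look.py <<'E'
import sys
from h import *
from cell import r
s=r.sense();n=sys.argv[1]
cv2.imwrite(f"pics/w{n}.png",r.grab_frame("wrist"))
im=r.grab_frame("scene");cv2.imwrite(f"pics/s{n}.png",im)
cv2.imwrite(f"pics/s{n}c.png",cv2.resize(im[185:285,260:420],None,fx=5,fy=5,interpolation=cv2.INTER_CUBIC))
print(s["ee_pos"],s["width"],s["clock"],s["wrist_force"])
p=(575,-5.5,-.085);d=s["ee_pos"][:2]-p[:2];print(np.cos(p[2])*d[0]+np.sin(p[2])*d[1],-np.sin(p[2])*d[0]+np.cos(p[2])*d[1])
E
python3 look.py 3
```

```text
[577.3533  16.9968 135.7288] 0.7092367795841815 4.25 [-0.3474  0.3708  0.8351]
0.4349294910121828 22.61533351972293
```

View pics/w3.png

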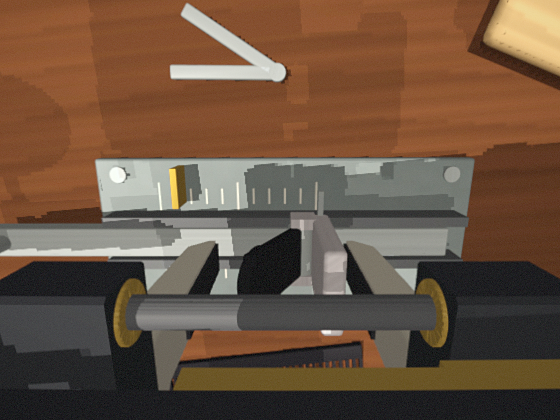

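View pics/s3c.png

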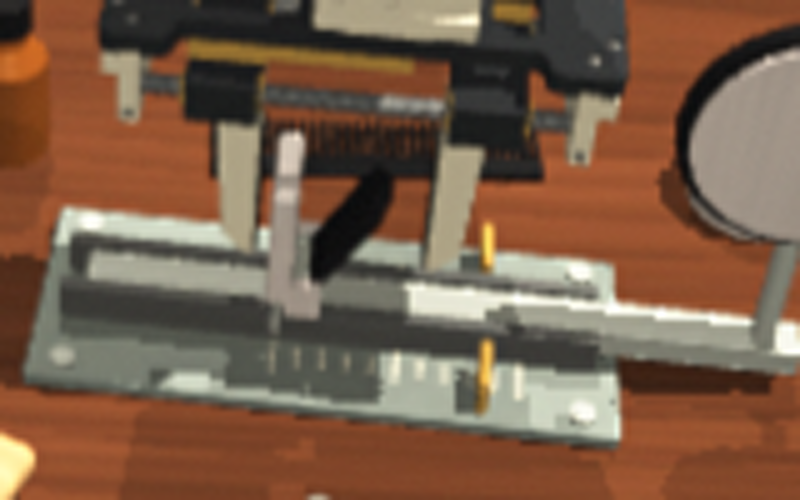

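Both fingers straddle the plate and lever with a gap on each side. I'll push the leg out by the plate, stopping a little short of the mark.

Emit:
step_arm(
  targets=[
    [[0, 0, -0.2, 0, 0, 0, 0.42], [0, 0, -0.2, 0, 0, 0, 0.42], [0, 0, -0.2, 0, 0, 0, 0.42], [0, 0, -0.3, 0, 0, 0, 0.42], [0, 0, -0.3, 0, 0, 0, 0.42], [0, 0, -0.3, 0, 0, 0, 0.42], [0, 0, -0.3, 0, 0, 0, 0.42], [0, 0, -0.3, 0, 0, 0, 0.42], [0, 0, -0.3, 0, 0, 0, 0.42], [0, 0, -0.3, 0, 0, 0, 0.42], [0, 0, -0.3, 0, 0, 0, 0.42], [0, 0, -0.2, 0, 0, 0, 0.42], [0, 0, -0.1, 0, 0, 0, 0.42], [0, 0, 0, 0, 0, 0, 0.42], [0, 0, 0, 0, 0, 0, 0.42]],
  ],
)

```text
clock: 5.6
ee_pos: [584.0, 100.2, 135.0]
tcp_rot: [[-0.001, 0.996, -0.085], [0.001, -0.085, -0.996], [-1.0, -0.001, -0.001]]
wrist_force: [0.6, -2.6, 0.8]
width: 0.711
```

```bash
python3 look.py 4
```

```text
[583.9599 100.2262 135.0028] 0.7114854535354562 5.6 [ 0.588  -2.5688  0.8195]
-0.04831677897820086 106.10515619661528
```

View pics/w4.png

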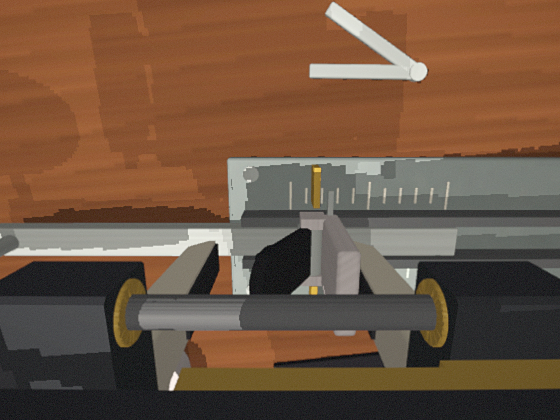

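View pics/s4c.png

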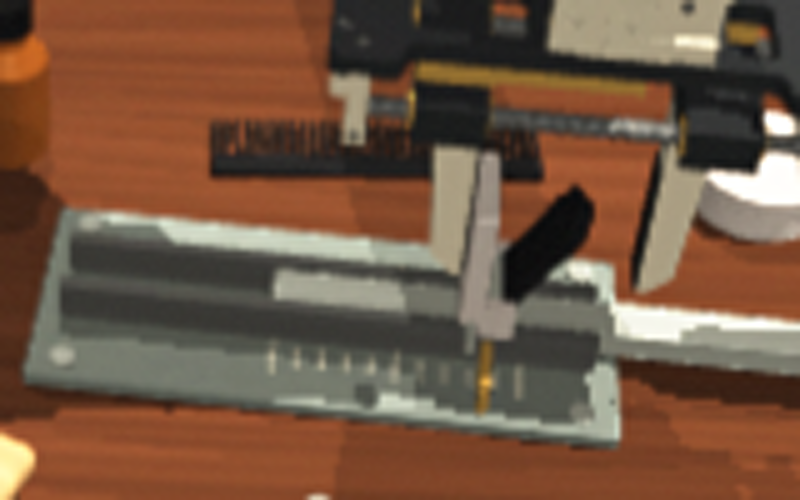

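```bash
cat > meas.py <<'E'
import sys
from h import *
from cell import r
c=r.get_calibration("wrist")
# stand tick geometry vs tab, pointer
im=cv2.imread(f"pics/w{sys.argv[1]}.png")[150:270,280:400]; cv2.imwrite(f"pics/w{sys.argv[1]}c.png",cv2.resize(im,None,fx=5,fy=5,interpolation=cv2.INTER_CUBIC))
im=cv2.imread(f"pics/s{sys.argv[1]}.png")[230:275,330:380]; cv2.imwrite(f"pics/s{sys.argv[1]}d.png",cv2.resize(im,None,fx=12,fy=12,interpolation=cv2.INTER_CUBIC))
E
python3 meas.py 4
```

```text
(no output)
```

View pics/w4c.png

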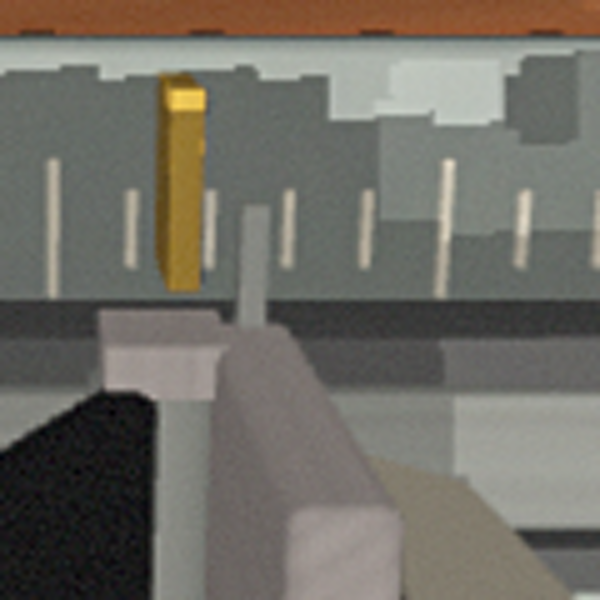

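View pics/s4d.png

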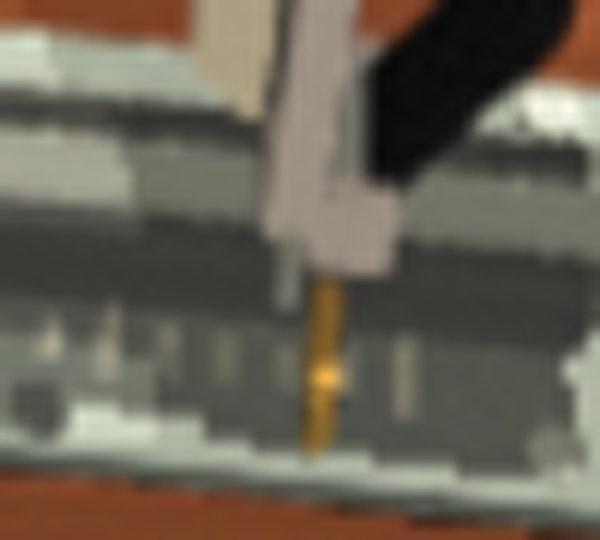

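Run:
```python
from h import *
from cell import r
cw=r.get_calibration("wrist");cs=r.get_calibration("scene");print("C",-cw["R"].T@cw["t"])
p=(575,-5.5,-.085)
def loc(W): 
    c,s=np.cos(p[2]),np.sin(p[2]);d=W-[p[0],p[1],0];return np.c_[c*d[:,0]+s*d[:,1],-s*d[:,0]+c*d[:,1],d[:,2]]
w=lambda a:np.array(a,float)/5+[280,150]-.4
s=lambda a:np.array(a,float)/12+[330,230]-.46
for z in(26,28,30,32,34): print(z,"wrist ptr",loc(back(cw,w([(257,206),(253,320)]),z))[:,:2].ravel(),"scene ptr",loc(back(cs,s([(288,310)]),z))[:,:2])
print("tab wrist top",loc(back(cw,w([(186,90),(186,290)]),26)),"scene",loc(back(cs,s([(330,285),(325,375)]),26)))
print("ticks wrist",loc(back(cw,w([(53,228),(445,228)]),8)))
```

```text
C [652.5811  94.3811 218.5236]
26 wrist ptr [30.5986 76.5087 16.7285 76.4787] scene ptr [[31.6036 78.3956]]
28 wrist ptr [30.9957 76.8162 17.2697 76.7865] scene ptr [[33.5084 78.2119]]
30 wrist ptr [31.3928 77.1236 17.8108 77.0943] scene ptr [[35.4132 78.0282]]
32 wrist ptr [31.7898 77.4311 18.352  77.4021] scene ptr [[37.318  77.8445]]
34 wrist ptr [32.1869 77.7386 18.8931 77.7099] scene ptr [[39.2228 77.6608]]
tab wrist top [[44.2365 85.2038 26.    ]
 [20.4327 84.5864 26.    ]] scene [[24.8681 85.1973 26.    ]
 [45.2562 84.6668 26.    ]]
ticks wrist [[24.1598 99.9269  8.    ]
 [24.1231 49.372   8.    ]]
```

The pointer is about 7.2 mm short of the tabs (wrist 7.9, scene 6.8). I'll move that far and hold.

Emit:
step_arm(
  targets=[
    [[0, 0, -0.15, 0, 0, 0, 0.42], [0, 0, -0.14, 0, 0, 0, 0.42], [0, 0, 0, 0, 0, 0, 0.42], [0, 0, 0, 0, 0, 0, 0.42], [0, 0, 0, 0, 0, 0, 0.42], [0, 0, 0, 0, 0, 0, 0.42], [0, 0, 0, 0, 0, 0, 0.42], [0, 0, 0, 0, 0, 0, 0.42]],
  ],
)

```text
clock: 6.37
ee_pos: [584.6, 106.9, 135.0]
tcp_rot: [[-0.001, 0.996, -0.085], [0.0, -0.085, -0.996], [-1.0, -0.001, -0.0]]
wrist_force: [0.3, -2.6, -2.1]
width: 0.712
```

```bash
python3 look.py 5; python3 meas.py 5
```

```text
[584.5606 106.9447 135.0023] 0.7117259616277024 6.3667 [ 0.316  -2.5799 -2.0523]
-0.020205222310723414 112.85044262750912
```

View pics/w5c.png

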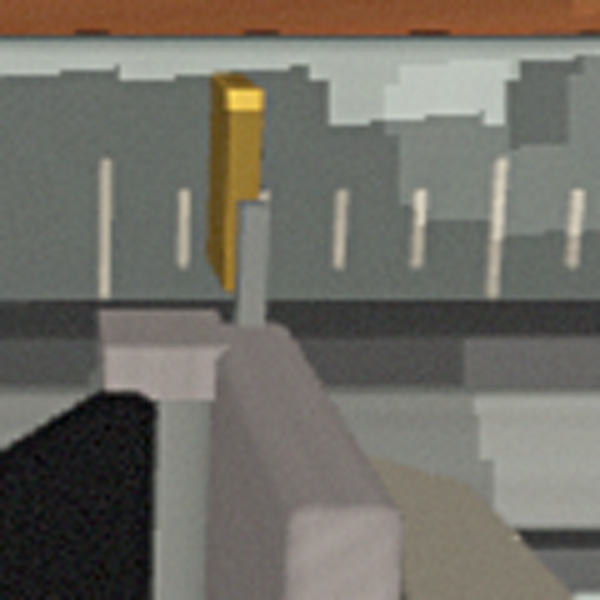

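View pics/s5d.png

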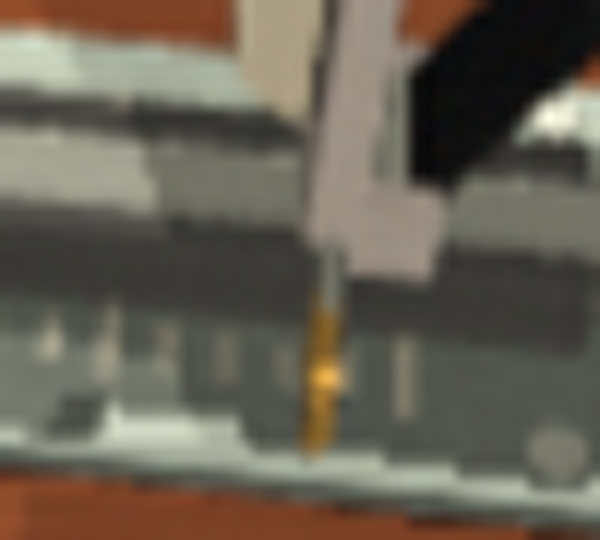

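Step 1 is held: the pointer is within about 1 mm of the tab in both views, with the lever open. Next I'll close in sync, retreating by half the closing so the plate-side finger stays put, starting with the free part of the travel.

Emit:
step_arm(
  targets=[
    [[0, 0, 0.04, 0, 0, 0, 0.37], [0, 0, 0.04, 0, 0, 0, 0.32], [0, 0, 0.05, 0, 0, 0, 0.27], [0, 0, 0.05, 0, 0, 0, 0.22], [0, 0, 0.04, 0, 0, 0, 0.18], [0, 0, 0, 0, 0, 0, 0.18], [0, 0, 0, 0, 0, 0, 0.18]],
  ],
)

```text
clock: 7.05
ee_pos: [584.0, 100.8, 135.1]
tcp_rot: [[-0.001, 0.996, -0.086], [-0.001, -0.086, -0.996], [-1.0, -0.001, 0.001]]
wrist_force: [-0.2, -3.4, -1.7]
width: 0.59
```

```bash
python3 look.py 6; python3 meas.py 6
```

```text
[584.0185 100.7629 135.1412] 0.5900087279933695 7.05 [-0.1877 -3.418  -1.7394]
-0.03551903989586869 106.64494852337677
```

View pics/w6.png

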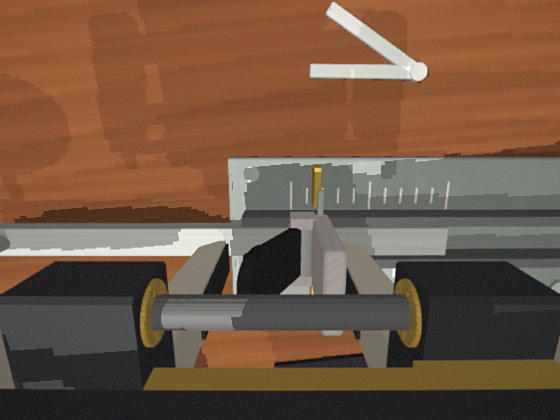

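View pics/s6d.png

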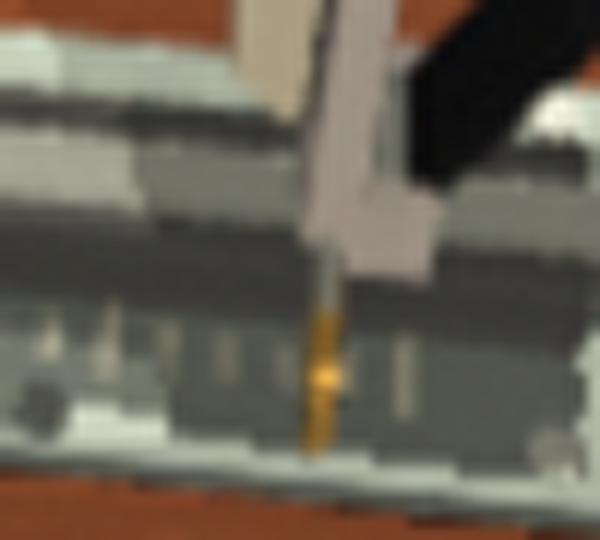

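Emit:
step_arm(
  targets=[
    [[0, 0, 0.03, 0, 0, 0, 0.13], [0, 0, 0.04, 0, 0, 0, 0.08], [0, 0, 0.04, 0, 0, 0, 0.03], [0, 0, 0.05, 0, 0, 0, -0.02], [0, 0, 0.04, 0, 0, 0, -0.07], [0, 0, 0.05, 0, 0, 0, -0.12], [0, 0, 0.05, 0, 0, 0, -0.17], [0, 0, 0, 0, 0, 0, -0.17], [0, 0, 0, 0, 0, 0, -0.17]],
  ],
)

```text
clock: 7.9
ee_pos: [583.5, 93.5, 135.2]
tcp_rot: [[-0.001, 0.996, -0.086], [-0.0, -0.086, -0.996], [-1.0, -0.001, 0.0]]
wrist_force: [-3.1, -3.8, -2.2]
width: 0.418
```

```bash
python3 look.py 7; python3 meas.py 7
```

```text
[583.4657  93.4976 135.218 ] 0.4175623184595011 7.9 [-3.0893 -3.7781 -2.1596]
0.030513850141479892 99.35889919953881
```

View pics/w7c.png

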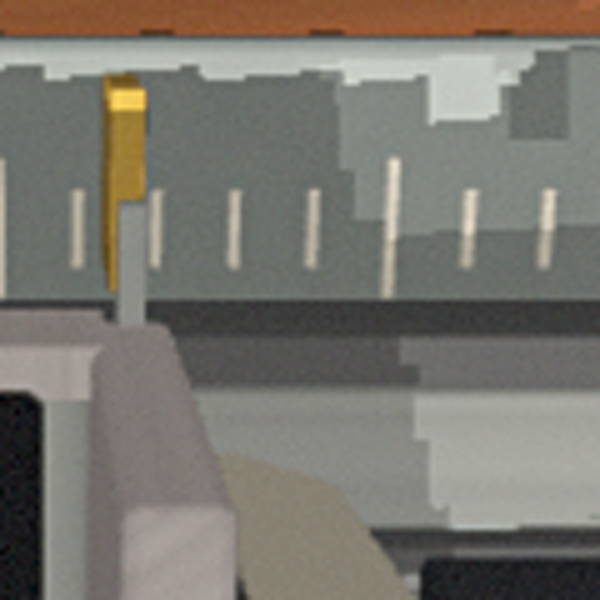

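View pics/s7d.png

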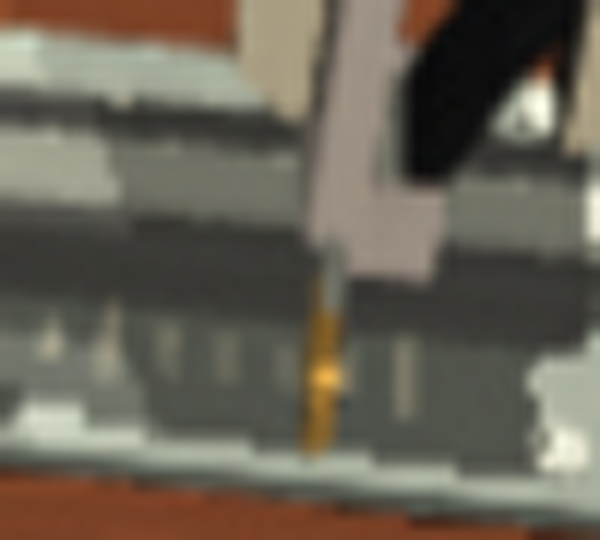

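The leg is still at the mark and the lever is partly closed. I'll finish the squeeze.

Emit:
step_arm(
  targets=[
    [[0, 0, 0.04, 0, 0, 0, -0.22], [0, 0, 0.04, 0, 0, 0, -0.27], [0, 0, 0.05, 0, 0, 0, -0.32], [0, 0, 0.05, 0, 0, 0, -0.37], [0, 0, 0.05, 0, 0, 0, -0.42], [0, 0, 0.05, 0, 0, 0, -0.47], [0, 0, 0.05, 0, 0, 0, -0.52], [0, 0, 0.05, 0, 0, 0, -0.57], [0, 0, 0.01, 0, 0, 0, -0.65], [0, 0, 0, 0, 0, 0, -0.8], [0, 0, 0, 0, 0, 0, -1], [0, 0, 0, 0, 0, 0, -1], [0, 0, 0, 0, 0, 0, -1]],
  ],
)

```text
clock: 9.08
ee_pos: [582.9, 84.0, 135.3]
tcp_rot: [[-0.0, 0.996, -0.086], [-0.0, -0.086, -0.996], [-1.0, -0.0, 0.0]]
wrist_force: [-4.2, -3.9, -0.1]
width: 0.204
```

```bash
python3 look.py 8; python3 meas.py 8; python3 -c "
import cv2
im=cv2.imread('pics/w8.png')[150:350,220:420]; cv2.imwrite('pics/w8c.png',cv2.resize(im,None,fx=3,fy=3,interpolation=cv2.INTER_CUBIC))"
```

```text
[582.8793  83.9787 135.3308] 0.20401370799331353 9.0833 [-4.223  -3.8861 -0.1194]
0.2543578683070056 89.82463868085853
```

View pics/w8c.png

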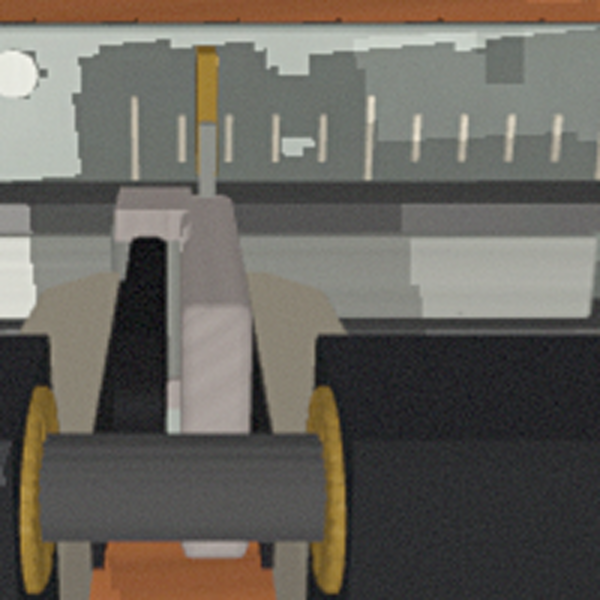

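View pics/s8d.png

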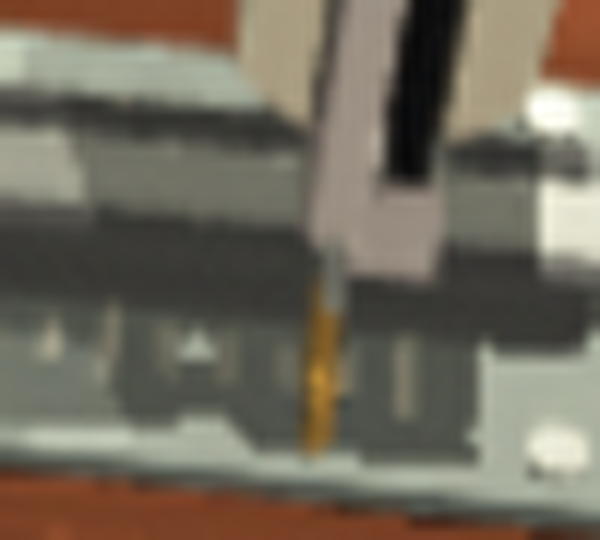

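View pics/s8c.png

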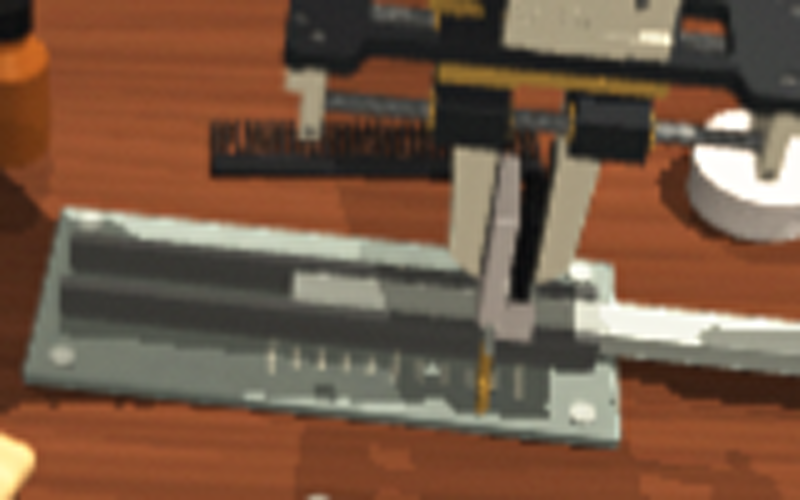

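The fingers are pinched at 19 mm (closed lever nominal is 19.5) and the pointer is in line with the tab in both views. I'll hold briefly and check that it stays still.

Emit:
step_arm(
  targets=[
    [[0, 0, 0, 0, 0, 0, -1], [0, 0, 0, 0, 0, 0, -1], [0, 0, 0, 0, 0, 0, -1], [0, 0, 0, 0, 0, 0, -1], [0, 0, 0, 0, 0, 0, -1], [0, 0, 0, 0, 0, 0, -1]],
  ],
  newtons=20,
)

```text
clock: 9.68
ee_pos: [582.9, 84.1, 135.3]
tcp_rot: [[-0.0, 0.996, -0.086], [0.0, -0.086, -0.996], [-1.0, -0.0, -0.0]]
wrist_force: [-3.6, -4.6, 0.4]
width: 0.207
```

```bash
python3 look.py 9; python3 meas.py 9
```

```text
[582.8791  84.0826 135.3405] 0.20674678079207795 9.6833 [-3.6205 -4.5854  0.4032]
0.24529739132499806 89.9280484059176
```

View pics/w9.png

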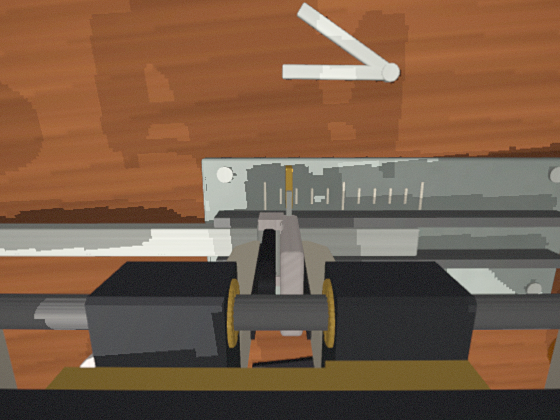

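View pics/s9.png

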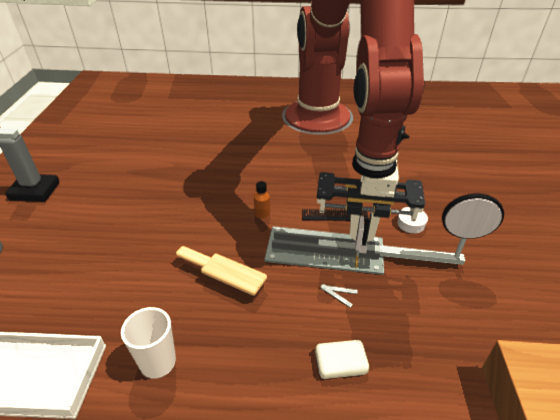

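The pinch is steady. The pointer (289,205) lines up with the tab (289,180) in the wrist view, and the bystanders haven't moved. I'll hand in now.

```bash
python3 -c "
from cell import r
r.sign_off()"
```

```text
the job is handed in; nothing more can be done
```

The job is handed in, at about 10 s of the 48 s limit; the sign-off gives no verdict.

**What I did:** I pushed the leg out by its grip plate with one finger until the pointer met the brass tabs, and held it there about half a second with the lever open at about 0.5 rad. Then I closed the gripper while backing the arm off by half the closing, so the plate stayed at the mark. I finished with plate and lever pinched at 20 N.

**Last checks:**
- **Leg at the mark:** The wrist and scene views both show the pointer in line with the tab to about 1 mm. The arm's position puts the plate about 0.4 mm past the mark. An earlier reading, taken on the way out, differed by about 1 mm between the two cameras, well inside the 5 mm limit.
- **Lever closed:** The opening read 19.2 mm against 19.5 mm nominal, and the lever looks parallel to the plate. I did not measure its angle directly.
- **Steadiness:** Between the last two readings, 0.6 s apart, the arm moved about 0.1 mm. The wrist force was about 6 N.
- **Other things on the shelf:** In the last scene picture the brush, bottle, comb and clip are where they started. The tin was hidden behind the mirror at the start, so I could not compare it there, but the gripper stayed well above it.

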